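# Nest the drying pots on the saucer

## Robot

A 6-joint arm with a two-finger parallel gripper is mounted at the origin on the work surface. World frame = base frame: x ahead of the robot, y to its left, z up, the work surface at z = 0. Lengths are in mm, angles in rad, forces in N, time in s.
With the tool pointing down it reaches from about 400 to 925 mm from the base axis. Payload 12.5 kg.
Tool frame: the origin (TCP) lies midway between the tips of the shut fingers; the grasp point (between the pads) lies 19 mm behind it; z points along the fingers, y is the line along which they close (so a half turn about z gives the same grasp; the last joint's range is limited). The gripper opens to 95 mm and grips with 3 to 60 N. Pads are 20 mm wide; open, the fingers measure 119 mm over their backs; the gripper's body (75 mm by 180 mm) begins 59 mm behind the grasp point.
Start: joints at [-1.357, 0.491, 1.559, -0, 1.092, -0.106], TCP at [196.509, -593.322, 214.661] pointing down, gripper open.
Joint ranges: [-3.1, 3.1], [-0.84, 2.19], [0.05, 2.79], [-1.13, 4.28], [0.06, 2.93], [-2.69, 2.69]. Speed limits (rad/s): [2.22, 2.22, 2.79, 3.14, 3.14, 3.14].

## Interface

Orientations are given as [roll, pitch, yaw] about the fixed x, y, z axes, in that order (R = Rz(yaw) Ry(pitch) Rx(roll)).
In Python, from cell import env gives the robot as it stands.
- The arm moves only by the tool carry_out, never from a script. Its argument "series" is a list of rows, each a list of 4 numbers: the shift along the world's x, y, z normalised to -1 to 1, where 1 is 5 cm, then the turn about the world's z normalised to -1 to 1, where 1 is 6 degrees. In form: [[x, y, z, turn], ...]. A call has exactly 5 rows; each row shifts and turns the commanded pose from where the row before left it; what a row does not reach is not made up. A row lasts 1/10 s, in which the tool goes at most 50 mm and 8.59 degrees, less where a joint would pass 70% of its speed; a pose out of reach is approached as far as the arm can. A call with a number of a shift or a turn outside -1 to 1 is refused whole. A call with a gripper value outside its range is refused whole. "fingers" is the closure, from -1 (fully open) to 1 (shut), set as the call begins (left out, the last holds). The fingers move at their own pace and stop on an object; the grip force is fixed at half the most. Time passes only in rows, so rows that do not move let the fingers close, or fill a call up. It gives the time, the measured TCP pose, the force, the opening and the grip force at its end, in the units of the state.
- env.state(): the state, without advancing time (a new reading comes with each control period).
- env.read_camera(name): name is "scene" or "top" or "wrist"; returns the picture (480x640x3 uint8, red, green, blue); there is no depth.
- env.calibration(name): a dict with "K" (3x3 intrinsics, pixels), "pose" (4x4, takes a point from camera to world coordinates). Camera axes: x right, y down, z forward; pixel columns grow to the right and rows downward; lengths in mm; the calibration is good to about 2 mm. A picture is of the moment at which its call begins: read the wrist's pose just before it. calibration takes no time and is no camera call; for the wrist camera it gives the pose at the moment of the call.
- env.job_done(): hands the job in; it is judged then, once.
Trained networks look in the newest picture that a camera, given by its name, has taken for a name from the list of things; names that differ only in an ending like _2 or _b are one class to them, and where a whole thing is asked for, a point or a joint stands for the part that bears it (a point fixed in the world has none). Each returns a list of dicts, best first, with "conf" (0 to 1); they miss things now and then, are a little off and sometimes report something else, mostly with a low value. They report only what shows in the picture. A call takes as long as a camera call. They do not tell look-alikes from the thing itself.
- env.look_for(camera, label): "position" ([row, column] as shares, 0 to 1, of the picture: columns of its width, rows of its height, amid what is visible of it).
The state is a dict: "t": time; "joints": joint angles; "qvel": joint speeds; "tau": joint torques, N m; "eef_pos": TCP position; "tcp_rot": TCP orientation; "ft_force": force on the tool from outside, world axes, zero at the start; "moment": the same for the moment, N m; "opening": opening from 0.0 (shut) to 1.0 (fully open); "grip_force": force on a finger pad.
Only numpy, scipy, OpenCV 4.12 (cv2) and the standard library are available. Lean on these libraries where they do the work, as an engineer would, in place of code of your own. Each camera call takes 0.05 s, during which the arm holds its last target. There are 200 camera calls.

## Task

The two glazed flower pots on the slanted drying stand are dry: take them off and stack them into the empty terracotta pot on the saucer, the cream one first, then the blue one inside the cream one, so that all three are nested fully home, straight and upright in the saucer. Lower each pot in gently without dropping or ramming it, and leave everything else on the table, the planted pot included, where it is.

Things in the scene. Friction and masses are not known exactly. Their poses are not given: they have to be found in the camera images.
- pot_cream: Cream-white glazed tapered flower pot, 130 g, 3 mm wall, 68 mm tall. Origin: centre of its underside, z axis towards its mouth. Foot 36 mm across, widening to 54.5 mm at 42 mm; above that, to the mouth, a 26 mm tall rim band 68 mm across, its lower edge a ledge. Mouth opening 59 mm. Starts hanging by the ledge in one of the stand's holes, leaning 35 degrees.
- pot_blue: Blue glazed flower pot, in shape, size, mass and axes exactly like pot_cream; starts in the stand's other hole, leaning the same way. Which pot is in which hole varies.
- pot_clay: Plain terracotta flower pot, same shape, size and axes as pot_cream, 150 g, standing upright and empty in the saucer. When one pot is nested fully home in another, its ledge rests on the mouth edge of the pot below: its origin is 26 mm above the other's and all of its 26 mm rim band shows above it. Sideways play is about 2 mm.
- saucer: Loose terracotta saucer, 120 mm across, 16 mm tall, inner floor 5 mm above its underside. Origin: centre of its underside. z up.
- stand: Fixed wooden stand, 230 (its y) x 120 mm. Origin: on the table under its middle; front = +x, away from the robot. Its 10 mm board slopes 35 degrees, low in front; upper face 80 mm above the table at the middle, 109 at the rear, 51 in front. Two 58 mm holes 115 mm apart along y. The hanging pots' rim bands stand 26 mm proud of it; axes lean to the front, pots come out along them.
- plant: Bystander, to be left alone: a terracotta pot of the same outside shape and size as the others but planted with a small green succulent (about 100 mm tall in all); stands upright on the table. Origin: centre of its underside.
- cup: Bystander: white ceramic coffee cup, 80 mm across, 60 mm tall, handle on its +y side. Origin: centre of its underside.
- tin: Bystander: closed yellow-banded tin, 72 mm across, 80 mm tall, upright. Origin: centre of its underside.
- trowel: Bystander: small flat hand tool with wooden handle, 200 mm long along its x axis, lying flat on the table, under 30 mm high.
- spoon: Bystander: spoon lying flat on the newspaper (fixed).
- book: Bystander: closed red book (fixed), 140 x 200 x 30 mm, lying flat. Origin: centre of its underside.
Mind the look-alikes: they are no part of the job. Leave any purple or red look-alike of the pot_cream alone. Of the things shaped like the pot_blue, the blue one is meant.

How it is judged (in metres and radians):
On the way, in this order (a step that is already met when the one before it is completed fails the run):
1. the cream pot is nested fully home in the terracotta pot and let go (z of pot_cream in the frame of pot_clay between 0.0225 and 0.0285 m and x of pot_cream in the frame of pot_clay between -0.004 and 0.004 m and y of pot_cream in the frame of pot_clay between -0.004 and 0.004 m and angle between the z axis of pot_cream and the z axis of pot_clay, either way round below 0.08 rad and contact force between the fingers and pot_cream below 0.05 N), for 0.2 s.
2. the blue pot is nested fully home in the cream pot and let go (z of pot_blue in the frame of pot_cream between 0.0225 and 0.0285 m and x of pot_blue in the frame of pot_cream between -0.004 and 0.004 m and y of pot_blue in the frame of pot_cream between -0.004 and 0.004 m and angle between the z axis of pot_blue and the z axis of pot_cream, either way round below 0.08 rad and contact force between the fingers and pot_blue below 0.05 N), for 0.2 s.
At the end, for the whole second after the job is handed in: Clay pot upright (0.1 rad) on the floor of the saucer, within 25 mm of its centre, saucer flat on the table; cream nested in clay, blue in cream, each 22.5 to 28.5 mm above the pot below along its axis, within 4 mm of it sideways, parallel to 0.08 rad; all let go and at rest (all of step 1 and all of step 2 and angle between pot_clay's own z axis and vertical below 0.1 rad and horizontal distance between pot_clay and saucer below 0.025 m and z of pot_clay in the frame of saucer between 0.002 and 0.009 m and height (world z) of saucer below 0.005 m and linear speed of each of pot_clay, pot_cream, pot_blue below 0.02 m/s and contact force between the fingers and pot_clay below 0.05 N); the robot touches nothing.
It fails at once if a glazed pot is dropped: falling free, faster than 0.45 m/s (about 10 mm of free fall) ((contact force between the fingers and pot_cream below 0.05 N and contact force between pot_cream and anything else below 0.05 N and linear speed of pot_cream above 0.45 m/s) or (contact force between the fingers and pot_blue below 0.05 N and contact force between pot_blue and anything else below 0.05 N and linear speed of pot_blue above 0.45 m/s)).
It fails at once if a pot is rammed: more than 60 N between two pots (contact force between pot_cream and pot_clay above 60 N or contact force between pot_blue and pot_cream above 60 N).
It fails at once if the saucer is shoved more than 40 mm (distance of saucer from where it was at the start of the episode above 0.04 m).
It fails at once if a bystander (planted pot, cup, tin, trowel) is moved more than 25 mm (distance of any of plant, cup, tin, trowel from where it was at the start of the episode above 0.025 m).
It also fails if it takes over 58 s, if anything falls off the work surface, if the arm or the gripper's body presses on something with over 40 N, if the wrist force passes 120 N, or if a joint passes its speed limit or range.

## Working session

There is one attempt and no reset: what is moved stays moved. The work goes in short steps, Python scripts to look and compute and a tool call to move; the robot and the scene stay as the last step left them, time stands still between calls to the robot, and variables do not carry over. Pictures are saved under pics/ and viewed, at most 10 in all, crops included, and the job is handed in when it is done.

Besides the shell and the picture viewer there is one more tool, called after ">>>" as name([rows], argument=value, ...), one row to a line, values as JSON. carry_out: Moves the arm, as the interface text tells. Its arguments: {"type":"object","properties":{"series":{"type":"array","items":{"type":"array","items":{"type":"number","minimum":-1,"maximum":1}}},"fingers":{"type":"number"}},"required":["series"]}

```bash
mkdir -p pics; ls; cat > h.py <<'E'
import numpy as np, cv2
from cell import env
def snap(c,f=None):
    im=env.read_camera(c)
    if f: cv2.imwrite('pics/'+f,im[:,:,::-1])
    return im
def ray(cal,u,v):
    P=np.array(cal['pose']);d=np.linalg.inv(cal['K'])@[u,v,1]
    return P[:3,3],P[:3,:3]@d
def atz(cal,u,v,z):
    o,d=ray(cal,u,v);return o+d*(z-o[2])/d[2]
def proj(cal,p):
    P=np.array(cal['pose']);q=P[:3,:3].T@(np.array(p)-P[:3,3]);q=np.array(cal['K'])@q
    return q[:2]/q[2]
E
python3 - <<'E'
from h import *
np.set_printoptions(precision=1,suppress=True)
a=snap('top','top0.png');b=snap('scene','scene0.png')
for c in('top','scene'):
    cal=env.calibration(c);print(c,np.array(cal['K']).tolist(),np.round(cal['pose'],3).tolist())
    for l in('pot_cream','pot_blue','pot_clay','saucer','stand','plant'):
        for r in env.look_for(c,l)[:4]:
            v,u=r['position'][0]*480,r['position'][1]*640
            print(c,l,round(r['conf'],2),round(u),round(v),atz(cal,u,v,70))
print(env.state()['t'])
E
```

```text
pics
top [[608.8185212368254, 0.0, 311.6573088315567], [0.0, 608.8185212368254, 237.30853025446243], [0.0, 0.0, 1.0]] [[-0.01, -0.993, 0.119, 307.929], [-1.0, 0.01, 0.002, 41.701], [-0.003, -0.119, -0.993, 1888.75], [0.0, 0.0, 0.0, 1.0]]
top pot_cream 0.88 232 190 [673.8 285.4  70. ]
top pot_cream 0.85 240 242 [512.8 262.5  70. ]
top pot_cream 0.64 218 313 [301.8 326.1  70. ]
top pot_blue 0.83 325 260 [455.7   6.8  70. ]
top pot_blue 0.8 347 202 [633.  -63.4  70. ]
top pot_blue 0.63 441 282 [ 386.6 -339.4   70. ]
top pot_blue 0.58 275 229 [551.2 155.9  70. ]
top pot_clay 0.94 373 257 [ 464.8 -137.7   70. ]
top pot_clay 0.57 465 272 [ 416.8 -410.4   70. ]
top saucer 0.94 361 262 [ 449.2 -101.9   70. ]
top stand 0.93 259 242 [511.6 203.8  70. ]
top stand 0.47 363 265 [ 441.3 -107.5   70. ]
top plant 0.56 318 168 [737.   24.3  70. ]
scene [[549.8298486936542, 0.0, 307.2438452968254], [0.0, 549.8298486936542, 238.8877705299248], [0.0, 0.0, 1.0]] [[-0.739, 0.379, -0.557, 1255.566], [0.674, 0.386, -0.63, 823.695], [-0.024, -0.841, -0.54, 737.392], [0.0, 0.0, 0.0, 1.0]]
scene pot_cream 0.95 354 318 [685.8 302.   70. ]
scene pot_cream 0.92 485 252 [330.7 348.7  70. ]
scene pot_cream 0.66 402 263 [488.4 251.6  70. ]
scene pot_blue 0.96 349 247 [525.6 134.3  70. ]
scene pot_blue 0.79 333 219 [463.4  22.1  70. ]
scene pot_blue 0.6 254 237 [648.6 -44.6  70. ]
scene pot_clay 0.57 290 203 [ 484.1 -109.6   70. ]
scene saucer 0.69 289 222 [548.3 -41.5  70. ]
scene stand 0.63 379 267 [533.7 228.4  70. ]
0.7
```

```bash
python3 - <<'E'
import cv2
a=cv2.imread('pics/top0.png');b=cv2.imread('pics/scene0.png')
cv2.imwrite('pics/topc.png',cv2.resize(a[150:330,190:410],(733,600),interpolation=cv2.INTER_CUBIC))
cv2.imwrite('pics/scc.png',cv2.resize(b[160:370,220:500],(800,600),interpolation=cv2.INTER_CUBIC))
E
```

```text
(no output)
```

View pics/topc.png

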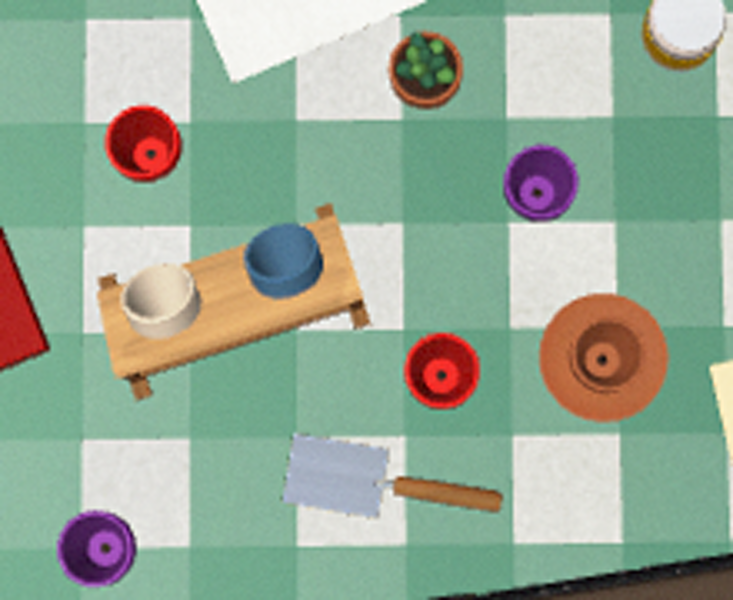

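View pics/scc.png

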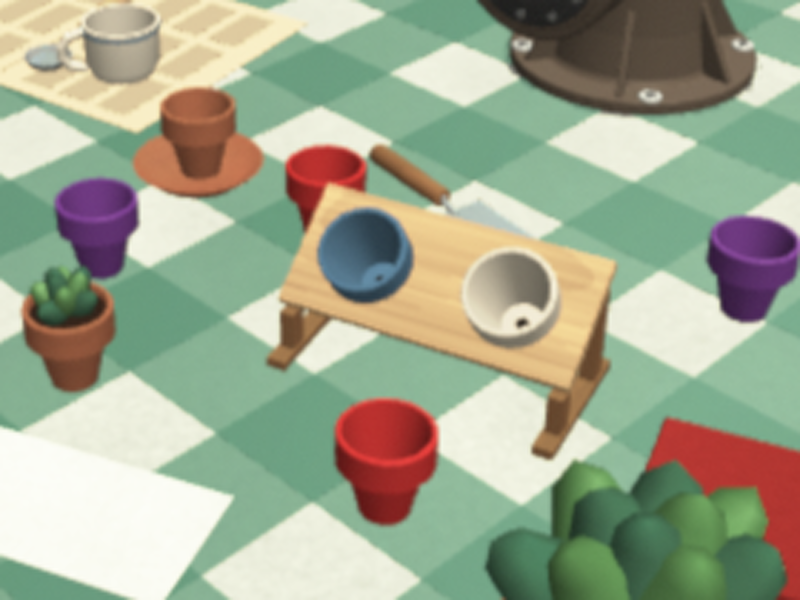

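Top view (original px): cream pot at (238,240) and blue at (275,228), both in the stand. The empty clay pot in its saucer is at (371,257).

These could be mistaken for the targets: red pots at (233,193) and (323,261), purple at (352,205) and (219,314), and the plant at (318,170), also terracotta. I choose the cream and blue pots in the stand and the clay pot in the saucer.

```bash
cat >> h.py <<'E'
from scipy.optimize import least_squares
def circ(c,ax,r,n=72):
    ax=np.array(ax)/np.linalg.norm(ax);e=np.cross(ax,[0.3,1,0.2]);e/=np.linalg.norm(e);f=np.cross(ax,e)
    t=np.linspace(0,2*np.pi,n);return np.array(c)+r*(np.outer(np.cos(t),e)+np.outer(np.sin(t),f))
def cen(h):
    m=cv2.moments(h.astype(np.float32));return np.array([m['m10'],m['m01']])/m['m00'],m['m00']
def bandcen(cal,base,ax):   # image centroid of rim band hull; base = ledge centre
    ax=np.array(ax);P=np.vstack([circ(base,ax,34),circ(base+26*ax,ax,34)])
    return cen(cv2.convexHull(np.array([proj(cal,p) for p in P],np.float32)))
def mask(im,kind):
    hsv=cv2.cvtColor(im,cv2.COLOR_RGB2HSV).astype(int);h,s,v=hsv[...,0],hsv[...,1],hsv[...,2]
    if kind=='blue': m=(h>95)&(h<118)&(s>90)
    if kind=='cream': m=(h>8)&(h<32)&(s<75)&(s>12)
    if kind=='clay': m=((h<13)|(h>172))&(s>90)&(s<185)
    return m.astype(np.uint8)
def blob(im,kind,seed,r):
    m=mask(im,kind);k=np.zeros_like(m);cv2.circle(k,(int(seed[0]),int(seed[1])),int(r),1,-1);m&=k
    m=cv2.morphologyEx(m,cv2.MORPH_OPEN,np.ones((3,3),np.uint8))
    c=max(cv2.findContours(m,0,1)[0],key=cv2.contourArea);return cen(cv2.convexHull(c))
E
python3 - <<'E'
from h import *
np.set_printoptions(precision=2,suppress=True)
s=env.state();print(s['eef_pos'],s['tcp_rot'],s['opening'],s['t'])
cw=env.calibration('wrist');print(np.round(cw['K'],1).tolist(),np.round(cw['pose'],2).tolist())
obs=[]
for c,cs,bs,r in(('top',(238,240),(275,228),17),('scene',(399,264),(348,249),24)):
    im=cv2.imread(f'pics/{c}0.png')[:,:,::-1].copy();cal=env.calibration(c)
    for k,sd in(('cream',cs),('blue',bs)):
        hsv=cv2.cvtColor(im,cv2.COLOR_RGB2HSV)[sd[1],sd[0]]
        p,a=blob(im,k,sd,r);print(c,k,hsv,p,a);obs.append((cal,k,p,a))
def model(q):
    x,y,w=q;X=np.array([np.cos(w),np.sin(w),0]);Y=np.array([-np.sin(w),np.cos(w),0]);t=np.radians(35)
    ax=np.sin(t)*X+np.array([0,0,np.cos(t)])
    return {k:(np.array([x,y,80])+g*57.5*Y,ax) for k,g in(('cream',1),('blue',-1))}
def res(q):
    m=model(q);return np.concatenate([bandcen(c,*m[k])[0]-p for c,k,p,a in obs])
f=least_squares(res,[530,205,.3],x_scale=[10,10,.1],diff_step=1e-4);print(f.x,f.fun)
m=model(f.x)
for k in m: print(k,m[k][0],[bandcen(c,*m[k])[1] for c,kk,p,a in obs if kk==k])
E
```

```text
[ 196.51 -593.32  214.67] [3.14 0.   0.32] 1.0004182062557307 0.7
[[349.5, 0.0, 325.7], [0.0, 349.5, 243.7], [0.0, 0.0, 1.0]] [[0.31, -0.92, -0.24, 263.47], [-0.95, -0.3, -0.08, -570.81], [-0.0, 0.26, -0.97, 384.65], [0.0, 0.0, 0.0, 1.0]]
top cream [ 19  45 226] [237.96 239.52] 389.0
top blue [103 117 146] [274.78 227.5 ] 361.5
scene cream [ 20  43 148] [398.38 263.33] 943.0
scene blue [101  99 100] [347.34 248.85] 700.5
[529.27 208.71   0.31] [-0.2   0.08 -0.24  0.01 -0.08 -0.04 -0.18 -0.26]
cream [511.68 263.45  80.  ] [437.55362226394936, 1001.0672646176536]
blue [546.87 153.97  80.  ] [433.81221645185724, 907.0529528858606]
```

Two-view fit residuals are all below 0.3 px: stand at (529,209), yaw 0.31. The tool yaw of 0.32 already matches. I move over the clay pot next.

>>> carry_out([
  [0.47,0.85,0.15,0],
  [0.47,0.85,0.15,0],
  [0.47,0.85,0.15,0],
  [0.47,0.85,0.15,0],
  [0.47,0.85,0.15,0],
], fingers=-1)

```text
t: 1.2
eef_pos: [314.5, -379.1, 252.6]
tcp_rot: [3.141, -0.0, 0.319]
ft_force: [1.5, -0.1, -0.8]
opening: 1.002
grip_force: 0.0
```

>>> carry_out([
  [0.47,0.85,0.15,0],
  [0.47,0.85,0.15,0],
  [0.47,0.85,0.15,0],
  [0.47,0.85,0.15,0],
  [0.47,0.85,0.15,0],
])

```text
t: 1.7
eef_pos: [432.1, -166.5, 290.3]
tcp_rot: [3.141, -0.001, 0.32]
ft_force: [0.4, 0.4, -0.1]
opening: 0.999
grip_force: 0.0
```

```bash
python3 - <<'E'
from h import *
np.set_printoptions(precision=1,suppress=True)
s=env.state();print(s['eef_pos'],s['tcp_rot'],s['t'])
cal=env.calibration('wrist');im=snap('wrist','w1.png')
for l in('pot_clay','saucer'):
    for r in env.look_for('wrist',l)[:2]:
        v,u=r['position'][0]*480,r['position'][1]*640;print(l,r['conf'],u,v,atz(cal,u,v,73))
E
```

```text
[ 432.1 -166.5  290.3] [ 3.1 -0.   0.3] 1.7
pot_clay 0.71 310.91200000000003 175.2 [ 470.1 -136.6   73. ]
saucer 0.61 323.58400000000006 150.816 [ 498.9 -141.7   73. ]
```

View pics/w1.png

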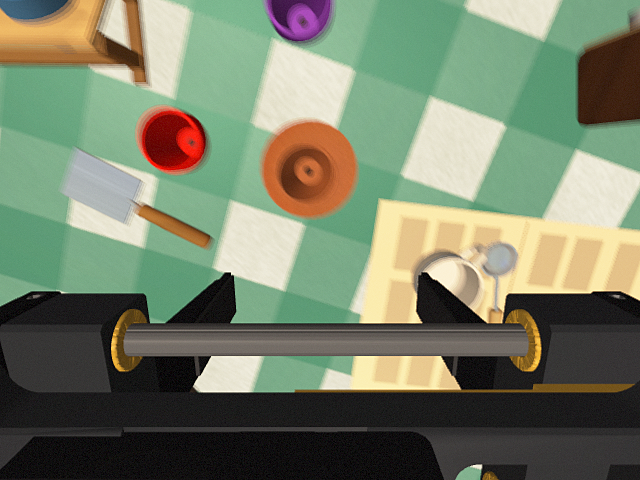

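The wrist view shows the saucer centred at about (309,168) with the clay mouth at about (306,173). I'll refine the mouth position while the arm moves to the cream pot.

```bash
python3 - <<'E'
from h import *
np.set_printoptions(precision=1,suppress=True)
im=cv2.imread('pics/w1.png')[:,:,::-1].copy();cal=env.calibration('wrist')
p,a=blob(im,'clay',(309,168),60);print('saucer',p,a,atz(cal,*p,10))
v=im.max(2).astype(np.float32)
print(v[173,258:362:3].astype(int));
k=np.zeros(v.shape,np.uint8);cv2.circle(k,(307,171),36,1,-1)
for th in (150,160,170,180):
    m=((v<th)*k).astype(np.uint8);c=max(cv2.findContours(m,0,1)[0],key=cv2.contourArea);h=cv2.convexHull(c);q,a=cen(h)
    P=cen(np.array([proj(cal,x) for x in circ(atz(cal,*q,73),[0,0,1],29.5)]))
    print(th,q,a,'pred area',P[1],atz(cal,*(2*q-P[0]),73))
cv2.imwrite('pics/cl.png',cv2.resize(im[110:230,250:370],(600,600),interpolation=cv2.INTER_CUBIC)[:,:,::-1])
E
```

```text
saucer [339.2 173.9] 649.5 [ 478.7 -168.4   10. ]
[189 174 196 199 199 198 181 140  88  93  91  90 105 185 207 207 153 112
 155 206 190 178 149 150 159 168 199 194 202 198 200 199 194 160 163]
150 [303.9 172.5] 2063.0 pred area 2354.2422785395756 [ 470.2 -128.2   73. ]
160 [304.1 172.7] 2200.0 pred area 2353.175024839584 [ 470.1 -128.5   73. ]
170 [304.7 173. ] 2450.0 pred area 2351.7808340091724 [ 470.  -129.2   73. ]
180 [305.1 173.2] 2615.0 pred area 2350.91516573471 [ 470.  -129.7   73. ]
```

View pics/cl.png

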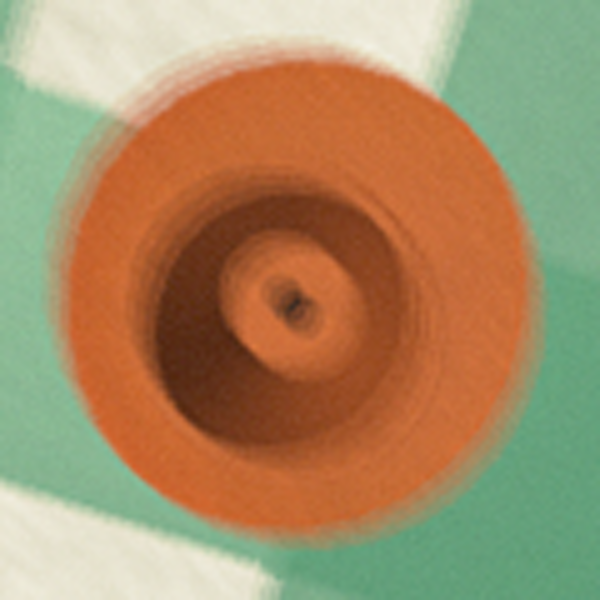

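>>> carry_out([
  [0.2,0.85,0,0],
  [0.2,0.85,0,0],
  [0.2,0.85,0,0],
  [0.2,0.85,0,0],
  [0.2,0.85,0,0],
])

```text
t: 2.35
eef_pos: [481.7, 44.6, 289.6]
tcp_rot: [3.141, 0.0, 0.318]
ft_force: [1.2, -0.7, -0.1]
opening: 0.997
grip_force: 0.0
```

>>> carry_out([
  [0.2,0.85,0,0],
  [0.2,0.85,0,0],
  [0.2,0.85,0,0],
  [0.2,0.85,0,0],
  [0.2,0.85,0,0],
])

```text
t: 2.85
eef_pos: [532.2, 257.1, 289.4]
tcp_rot: [3.141, 0.0, 0.318]
ft_force: [0.3, -0.3, -0.3]
opening: 0.999
grip_force: 0.0
```

```bash
python3 - <<'E'
from h import *
np.set_printoptions(precision=1,suppress=True)
snap('wrist');env.read_camera('wrist');cal=env.calibration('wrist');im=snap('wrist','w2.png');s=env.state();print(s['eef_pos'],s['t'])
t=np.radians(35);X=np.array([np.cos(.31),np.sin(.31),0]);ax=np.sin(t)*X+[0,0,np.cos(t)]
for k,b in(('cream',[511.7,263.5,80]),('blue',[546.9,154,80])):
    pr,pa=bandcen(cal,np.array(b),ax)
    try:
        p,a=blob(im,k,pr,60);d=atz(cal,*p,92)-atz(cal,*pr,92);print(k,'pred',pr,pa,'meas',p,a,'world diff',d)
    except Exception as e: print(k,pr,e)
E
```

```text
[532.  257.2 288.7] 3.0
cream pred [316.3 229. ] 3492.2159767774865 meas [316.  229.8] 3251.5 world diff [-0.9  0.   0. ]
blue pred [423.9 230.4] 3623.419927128125 meas [423.4 231.7] 3319.0 world diff [-1.5 -0.   0. ]
```

View pics/w2.png

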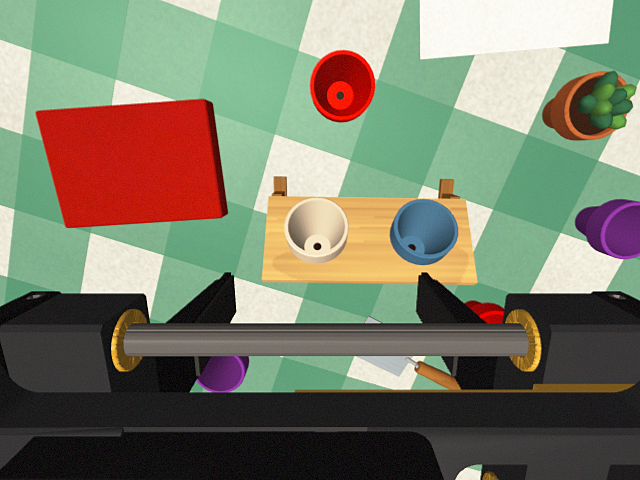

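The wrist view confirms cream at (316,230), on the left, and blue at (424,231), both within about 1 mm of the fit. I descend on the cream pot.

>>> carry_out([
  [-0.04,0.04,-0.56,0],
  [-0.04,0.04,-0.56,0],
  [-0.04,0.04,-0.56,0],
  [-0.04,0.04,-0.56,0],
  [-0.04,0.04,-0.56,0],
])

```text
t: 3.5
eef_pos: [521.7, 264.6, 148.7]
tcp_rot: [3.141, 0.0, 0.318]
ft_force: [-0.0, -0.9, 0.6]
opening: 1.003
grip_force: 0.0
```

>>> carry_out([
  [0,0,-0.4,0],
  [0,0,-0.4,0],
  [0,0,-0.25,0],
  [0,0,-0.15,0],
  [0,0,0,0],
])

```text
t: 4.0
eef_pos: [521.5, 265.8, 89.2]
tcp_rot: [3.141, 0.001, 0.319]
ft_force: [0.1, -0.3, 0.4]
opening: 0.999
grip_force: 0.0
```

>>> carry_out([
  [0.01,0.02,-0.08,0],
  [0,0,0,0],
  [0,0,0,0],
  [0,0,0,0],
  [0,0,0,0],
])

```text
t: 4.5
eef_pos: [522.0, 267.8, 85.9]
tcp_rot: [3.141, -0.0, 0.32]
ft_force: [-0.8, -1.0, 0.4]
opening: 1.004
grip_force: 0.0
```

>>> carry_out([
  [0,0,0,0],
  [0,0,0,0],
  [0,0,0,0],
  [0,0,0,0],
  [0,0,0,0],
], fingers=1)

```text
t: 5.0
eef_pos: [522.0, 267.7, 85.6]
tcp_rot: [3.141, 0.0, 0.32]
ft_force: [-0.4, -0.3, -0.3]
opening: 0.7
grip_force: 30.0
```

>>> carry_out([
  [0,0,0.08,0],
  [0,0,0.08,0],
  [0,0,0.08,0],
  [0,0,0.08,0],
  [0,0,0.08,0],
])

```text
t: 5.5
eef_pos: [522.6, 267.9, 105.9]
tcp_rot: [3.142, -0.001, 0.32]
ft_force: [5.2, 1.2, -7.7]
opening: 0.695
grip_force: 30.0
```

>>> carry_out([
  [0,0,0.08,0],
  [0,0,0.08,0],
  [0,0,0.08,0],
  [0,0,0.08,0],
  [0,0,0.08,0],
])

```text
t: 6.0
eef_pos: [522.0, 267.7, 126.1]
tcp_rot: [3.142, -0.0, 0.32]
ft_force: [3.7, 1.8, -5.7]
opening: 0.698
grip_force: 30.0
```

```bash
python3 - <<'E'
from h import *
a=snap('scene')[160:370,220:500];env.read_camera('wrist');b=snap('wrist','w3.png')[120:360,200:520]
cv2.imwrite('pics/c3.png',np.hstack([cv2.resize(a,(400,300),interpolation=2),cv2.resize(b,(400,300))])[:,:,::-1])
E
```

```text
(no output)
```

View pics/c3.png

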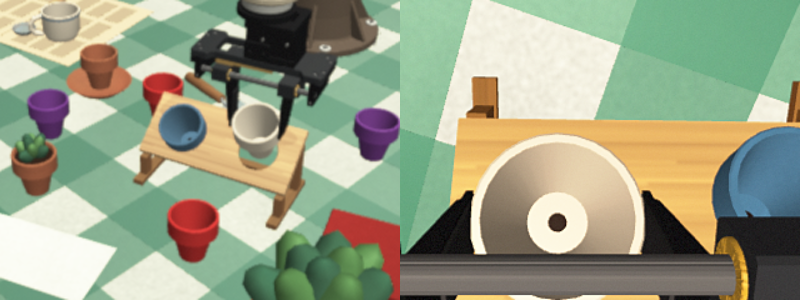

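The cream pot rotated towards upright in the grip as planned. The wrist view has its mouth spanning x 258–394, top edge y 228, and drain hole at (326,298). I'll estimate the remaining lean.

```bash
cat >> h.py <<'E'
def lean(width,top,hole,yaw=.318):
    """pot in the fingers: fit lean (deg, + = mouth forward), foot centre in tool x (mm from TCP), foot z"""
    cal=env.calibration('wrist');T=np.array(env.state()['eef_pos']);X=np.array([np.cos(yaw),np.sin(yaw),0]);Z=np.array([0,0,1.])
    def pred(q):
        a=np.sin(q[0])*X+np.cos(q[0])*Z;f=T+q[1]*X+(q[2])*Z
        m=np.array([proj(cal,p) for p in circ(f+68*a,a,34,180)])
        return np.array([np.ptp(m[:,0]),m[:,1].min(),proj(cal,f+4*a)[1]])
    r=least_squares(lambda q:pred(q)-[width,top,hole],[.2,0,-45],x_scale=[.1,5,5],diff_step=1e-4)
    print('lean deg %.1f foot dx %.1f foot z rel tcp %.1f, grip s %.1f'%(np.degrees(r.x[0]),r.x[1],r.x[2],-r.x[2]),'res',np.round(r.fun,2))
E
python3 - <<'E'
from h import *
lean(136.8,228,297.6)
E
```

```text
lean deg 24.8 foot dx -26.9 foot z rel tcp -53.4, grip s 53.4 res [-0. -0. -0.]
```

>>> carry_out([
  [-0.04,-0.012,0,0],
  [-0.04,-0.012,0,0],
  [-0.04,-0.012,0,0],
  [-0.04,-0.012,0,0],
  [-0.04,-0.012,0,0],
])

```text
t: 6.65
eef_pos: [515.2, 265.6, 127.7]
tcp_rot: [-3.142, -0.009, 0.32]
ft_force: [12.8, 2.4, 6.5]
opening: 0.698
grip_force: 30.0
```

```bash
python3 - <<'E'
from h import *
env.read_camera('wrist');b=snap('wrist','w4.png');a=snap('scene','s4.png')
cv2.imwrite('pics/c4.png',np.hstack([cv2.resize(a[190:290,340:460],(360,300),interpolation=2),cv2.resize(b[180:380,220:460],(360,300),interpolation=2)])[:,:,::-1])
E
```

```text
(no output)
```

View pics/c4.png

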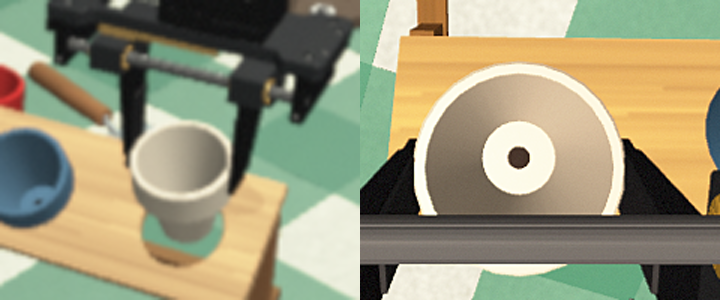

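```bash
cat >> h.py <<'E'
def lean2(f,x0,x1,bar,hole,yaw=.318,k='cream'):
    """least squares on the mouth's outer edge above row bar and the drain hole centre"""
    im=cv2.imread('pics/'+f)[:,:,::-1].copy();cal=env.calibration('wrist');T=np.array(env.state()['eef_pos'])
    m=mask(im,k)if k!='cream' else ((cv2.cvtColor(im,cv2.COLOR_RGB2HSV)[...,1]<75)).astype(np.uint8)
    m[bar:]=0;m[:,:x0]=0;m[:,x1:]=0;m=cv2.morphologyEx(m,cv2.MORPH_OPEN,np.ones((3,3),np.uint8))
    h=cv2.convexHull(max(cv2.findContours(m,0,1)[0],key=cv2.contourArea));dm=np.zeros_like(m);cv2.fillPoly(dm,[h],1)
    c=max(cv2.findContours(dm,0,1)[0],key=cv2.contourArea)[:,0].astype(float)
    c=c[c[:,1]<bar-3]
    X=np.array([np.cos(yaw),np.sin(yaw),0]);Y=np.array([-X[1],X[0],0]);Z=np.array([0,0,1.])
    def pose(q): a=np.sin(q[0])*X+np.cos(q[0])*Z;return a,T+q[1]*X+q[3]*Y+q[2]*Z
    def res(q):
        a,ft=pose(q);e=np.array([proj(cal,p) for p in circ(ft+68*a,a,34,60)],np.float32)
        d=[cv2.pointPolygonTest(e,(float(x),float(y)),True) for x,y in c[::4]]
        return np.r_[d,5*(proj(cal,ft+4*a)-hole)]
    r=least_squares(res,[.1,-10,-50,0],x_scale=[.1,5,5,5],diff_step=1e-3,loss='soft_l1')
    a,ft=pose(r.x);print('lean %.1f foot dx %.1f z %.1f dy %.1f; mouth dx %.1f z %.1f'%(np.degrees(r.x[0]),*r.x[1:],r.x[1]+68*np.sin(r.x[0]),r.x[2]+68*np.cos(r.x[0])),'rms',np.sqrt(np.mean(r.fun[:-2]**2)),len(c),c.min(0),c.max(0))
    return r.x
E
python3 - <<'E'
from h import *
lean(140,222,284.7)
lean2('w4.png',245,405,318,(326,284.7))
E
```

```text
lean deg 18.1 foot dx -16.4 foot z rel tcp -52.8, grip s 52.8 res [-0.  0. -0.]
lean 9.5 foot dx 70.5 z -35.1 dy 0.8; mouth dx 81.7 z 31.9 rms 12.024801775616396 615 [245.   0.] [404. 204.]
```

```bash
sed -i "s/m\[bar:\]=0;m/m[:int(hole[1]-80)]=0;m[bar:]=0;m/; s/if k!='cream' else .*/*1/" h.py; python3 - <<'E'
from h import *
im=cv2.imread('pics/w4.png')[:,:,::-1].copy();hsv=cv2.cvtColor(im,cv2.COLOR_RGB2HSV)
print([hsv[y,326].tolist() for y in (205,215,219,223,226,230,240)])
q=lean2('w4.png',245,405,318,(326,284.7))
# scene: band hull check
s=cv2.imread('pics/s4.png')[:,:,::-1].copy();cal=env.calibration('scene');T=np.array(env.state()['eef_pos'])
m=mask(s,'cream');k=np.zeros_like(m);cv2.circle(k,(401,250),33,1,-1);m&=k
c=max(cv2.findContours(m,0,1)[0],key=cv2.contourArea)
X=np.array([np.cos(.318),np.sin(.318),0]);Y=np.array([-X[1],X[0],0]);Z=np.array([0,0,1.])
def sil(q):
    a=np.sin(q[0])*X+np.cos(q[0])*Z;f=T+q[1]*X+q[2]*Z+q[3]*Y
    M=np.zeros((480*4,640*4),np.uint8)
    for z0,r0,z1,r1 in((0,18,42,27.25),(42,34,68,34)):
        P=np.vstack([circ(f+z0*a,a,r0),circ(f+z1*a,a,r1)]);h=cv2.convexHull(np.array([proj(cal,p)*4+1.5 for p in P],np.float32)).astype(np.int32);cv2.fillPoly(M,[h],1)
    return cv2.resize(M,(640,480),interpolation=cv2.INTER_AREA) if 0 else M[1::4,1::4]
fill=np.zeros_like(m);cv2.fillPoly(fill,[c],1)
best=[]
for th in np.radians(range(-5,30,3)):
  b=min(((sil((th,-4-p*np.sin(th)+dx,gz-p*np.cos(th),0))[200:292]!=fill[200:292]).sum(),dx,gz) for p in [56] for dx in range(-6,9,3) for gz in range(-6,16,3))
  print(round(np.degrees(th)),b)
E
```

```text
[[18, 124, 234], [19, 145, 238], [19, 152, 237], [24, 27, 255], [24, 26, 254], [16, 72, 201], [16, 69, 207]]
lean 19.6 foot dx -18.7 z -58.3 dy -0.7; mouth dx 4.2 z 5.8 rms 1.6242420013127987 244 [263. 221.] [396. 314.]
-5 (np.int64(159), 3, 9)
-2 (np.int64(151), 3, 9)
1 (np.int64(142), 6, 9)
4 (np.int64(132), 6, 9)
7 (np.int64(125), 3, 6)
10 (np.int64(105), 6, 6)
13 (np.int64(103), 6, 6)
16 (np.int64(95), 6, 6)
19 (np.int64(79), 6, 6)
22 (np.int64(80), 6, 3)
25 (np.int64(92), 6, 3)
28 (np.int64(115), 3, 0)
```

>>> carry_out([
  [-0.04,-0.012,0.02,0],
  [-0.04,-0.012,0.02,0],
  [-0.04,-0.012,0.02,0],
  [-0.04,-0.012,0.02,0],
  [0,0,0,0],
])

```text
t: 7.3
eef_pos: [505.9, 262.7, 131.2]
tcp_rot: [3.141, -0.006, 0.32]
ft_force: [8.8, 1.8, 5.1]
opening: 0.695
grip_force: 30.0
```

```bash
python3 - <<'E'
from h import *
env.read_camera('wrist');b=snap('wrist','w5.png')
g=((b.max(2)<60)*1).astype(np.uint8);k=np.zeros_like(g);k[250:312,305:348]=1;g*=k
n,_,st,c=cv2.connectedComponentsWithStats(g);print([(s.tolist(),x.round(1).tolist()) for s,x in zip(st[1:],c[1:]) if s[4]>15])
i=max(range(1,n),key=lambda i:st[i][4]);lean2('w5.png',245,405,318,c[i])
E
```

```text
[([320, 262, 13, 13, 49], [326.4, 268.1])]
lean 10.2 foot dx -3.9 z -51.5 dy 0.3; mouth dx 8.1 z 15.5 rms 0.3863388949647865 256 [254. 216.] [398. 314.]
```

>>> carry_out([
  [-0.04,-0.012,0.02,0],
  [-0.04,-0.012,0.02,0],
  [-0.04,-0.012,0.02,0],
  [-0.03,-0.01,0.02,0],
  [0,0,0,0],
])

```text
t: 7.9
eef_pos: [497.1, 260.0, 134.3]
tcp_rot: [3.141, -0.002, 0.32]
ft_force: [5.3, -0.6, 0.9]
opening: 0.698
grip_force: 30.0
```

```bash
cat >>h.py <<'E'
def meas(f,cx=326,k='cream',r=(225,312)):
    env.read_camera('wrist');b=snap('wrist',f)
    g=((b.max(2)<(60 if k=='cream' else 45))*1).astype(np.uint8);m=np.zeros_like(g);m[r[0]:r[1],cx-20:cx+22]=1;g*=m
    n,_,st,c=cv2.connectedComponentsWithStats(g);i=max(range(1,n),key=lambda i:st[i][4]);print(st[i],c[i].round(1))
    return lean2(f,cx-81,cx+79,318,c[i],k=k)
E
python3 - <<'E'
from h import *
meas('w6.png');print(env.state()['ft_force'])
E
```

```text
[319 245  14  14 151] [325.8 251.7]
lean 3.4 foot dx 7.3 z -52.4 dy 0.3; mouth dx 11.3 z 15.5 rms 1.4612901001632344 266 [254. 208.] [399. 314.]
[6.28723309 0.81592649 0.57405657]
```

Lean is now about 3°, held near the front edge of the pads. I lift gently and travel to hover near the clay pot.

>>> carry_out([
  [0,0,0.1,0],
  [0,0,0.25,0],
  [0,0,0.4,0],
  [0,0,0.4,0],
  [0,0,0.4,0],
])

```text
t: 8.5
eef_pos: [495.5, 259.7, 212.5]
tcp_rot: [3.142, 0.002, 0.32]
ft_force: [0.4, 0.2, -0.9]
opening: 0.698
grip_force: 30.0
```

>>> carry_out([
  [0,0,0.3,0],
  [0,-0.2,0.3,0],
  [-0.1,-0.5,0.2,0],
  [-0.1,-0.6,0,0],
  [-0.1,-0.6,0,0],
])

```text
t: 9.0
eef_pos: [480.2, 164.1, 252.0]
tcp_rot: [-3.141, 0.001, 0.321]
ft_force: [1.0, 0.2, -1.8]
opening: 0.7
grip_force: 30.0
```

>>> carry_out([
  [-0.1,-0.7,0,0],
  [-0.1,-0.7,0,0],
  [-0.1,-0.7,0,0],
  [-0.1,-0.7,0,0],
  [-0.1,-0.7,0,0],
])

```text
t: 9.5
eef_pos: [455.1, -11.0, 251.7]
tcp_rot: [-3.141, 0.001, 0.32]
ft_force: [0.0, -0.2, -1.8]
opening: 0.697
grip_force: 30.0
```

>>> carry_out([
  [-0.15,-0.7,0,0],
  [-0.15,-0.7,0,0],
  [-0.1,-0.7,0,0],
  [-0.05,-0.4,0,0],
  [0,-0.1,0,0],
])

```text
t: 10.0
eef_pos: [433.0, -141.2, 251.6]
tcp_rot: [-3.141, 0.001, 0.317]
ft_force: [0.2, 0.9, -1.3]
opening: 0.698
grip_force: 30.0
```

```bash
python3 - <<'E'
from h import *
np.set_printoptions(precision=1,suppress=True)
for i in range(3): env.read_camera('wrist')
meas('w7.png')
s=env.state();print(s['eef_pos'],s['ft_force'],s['opening'],s['t']);np.save('calw7.npy',env.calibration('wrist')['pose'])
b=cv2.imread('pics/w7.png');cv2.imwrite('pics/c7.png',b[90:390,120:520])
E
```

```text
[319 247  14  14 151] [325.7 253.1]
lean 4.3 foot dx 8.9 z -43.2 dy 3.0; mouth dx 14.0 z 24.6 rms 6.569886468694276 307 [245. 208.] [399. 314.]
[ 433.9 -139.   251.3] [ 0.2  0.3 -0.5] 0.6983915322712021 10.25
```

View pics/c7.png

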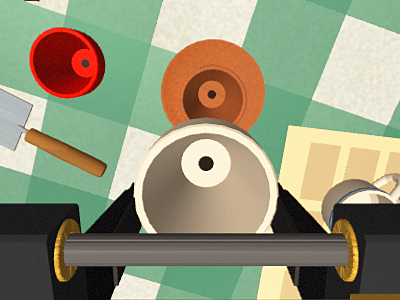

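The cream pot is held nearly upright. The clay drain hole is at about (331,184), and the saucer and clay rim are visible behind the cream rim.

```bash
python3 - <<'E'
from h import *
np.set_printoptions(precision=1,suppress=True)
b=cv2.imread('pics/w7.png')[:,:,::-1].copy();cal=env.calibration('wrist')
g=(b.max(2)<75).astype(np.uint8);k=np.zeros_like(g);k[174:195,320:342]=1;g*=k
n,_,st,c=cv2.connectedComponentsWithStats(g);i=max(range(1,n),key=lambda i:st[i][4]);print(st[i],c[i]);print('clay hole',atz(cal,*c[i],9))
hsv=cv2.cvtColor(b,cv2.COLOR_RGB2HSV).astype(int)
sc=((hsv[...,0]<16)&(hsv[...,1]>120)).astype(np.uint8);k[:]=0;k[120:214,270:400]=1;sc*=k
ct=max(cv2.findContours(sc,0,1)[0],key=cv2.contourArea)[:,0].astype(float);ct=ct[ct[:,1]<195]
r=least_squares(lambda q:[cv2.pointPolygonTest(np.array([proj(cal,p) for p in circ([q[0],q[1],16],[0,0,1],60)],np.float32),tuple(map(float,p)),True) for p in ct],[470,-133],diff_step=1e-4,loss='soft_l1');print('saucer',r.x,np.abs(r.fun).mean())
# clay mouth: dark interior edge, rows above the cream rim
v=b.max(2);print('col',c[i][0],v[150:186,int(c[i][0])])
print('row',v[int(c[i][1]),285:375])
for t in(9,73):print(t,[proj(cal,p).round(1).tolist() for p in circ([470,-133,73],[0,0,1],29.5,5)[:4]]);break
lean(146,209,253.1)
lean(145,208.5,253.1)
lean(147,208.5,253.1)
E
```

```text
[328 181   8   7  45] [331.4 184.1]
clay hole [ 467.6 -134.3    9. ]
saucer [ 468.2 -135.1] 0.4603787278104634
col 331.44444444444446 [208 203 209 212 182 193 208 212 214 153 112 111 115 115 114 117 116 115
 116 108 151 212 217 212 217 213 204 201 214 228 106  41  55  57  59  53]
row [200 202 208 203 204 202 207 200 203 206 214 218 217 217 204 206 209 227
 128  92 101  99  98  98  97  99  99 100 100  98  99  96  88 207 214 210
 210 210 214 214 216 227 156  64  46  52  59  58  52  51  23 206 208 202
 202 200 202 209 215 221 175 150 153 154 152 157 154 154 149 154 151 150
 158 151 149 149 142 172 203 210 183 181 207 210 201 210 210 207 205 206]
9 [[315.0, 211.5], [356.0, 204.3], [349.5, 162.2], [307.3, 169.8]]
lean deg 4.2 foot dx 6.7 foot z rel tcp -50.7, grip s 50.7 res [ 0. -0.  0.]
lean deg 4.5 foot dx 6.4 foot z rel tcp -51.9, grip s 51.9 res [ 0. -0. -0.]
lean deg 4.3 foot dx 7.0 foot z rel tcp -49.7, grip s 49.7 res [0. 0. 0.]
```

>>> carry_out([
  [0.1,0.01,-0.4,0],
  [0.1,0.01,-0.4,0],
  [0.1,0.01,-0.4,0],
  [0.1,0.01,-0.4,0],
  [0.11,0,-0.3,0],
])

```text
t: 10.75
eef_pos: [459.5, -136.7, 155.1]
tcp_rot: [-3.141, 0.001, 0.321]
ft_force: [-0.2, -0.0, -0.6]
opening: 0.697
grip_force: 30.0
```

>>> carry_out([
  [0,0,0,0],
  [0,0,-0.2,0],
  [0,0,-0.2,0],
  [0,0,-0.2,0],
  [0,0,-0.1,0],
])

```text
t: 11.25
eef_pos: [459.2, -137.9, 120.3]
tcp_rot: [-3.141, 0.001, 0.32]
ft_force: [-0.3, 0.2, -0.6]
opening: 0.699
grip_force: 30.0
```

>>> carry_out([
  [0,0,-0.1,0],
  [0,0,-0.1,0],
  [0,0,-0.1,0],
  [0,0,-0.05,0],
  [0,0,0,0],
])

```text
t: 11.75
eef_pos: [459.4, -138.0, 103.4]
tcp_rot: [-3.141, 0.0, 0.32]
ft_force: [0.1, -0.6, -1.5]
opening: 0.7
grip_force: 30.0
```

>>> carry_out([
  [0,0,-0.06,0],
  [0,0,-0.06,0],
  [0,0,-0.06,0],
  [0,0,-0.06,0],
  [0,0,-0.03,0],
])

```text
t: 12.25
eef_pos: [459.4, -138.0, 89.8]
tcp_rot: [-3.141, 0.0, 0.32]
ft_force: [0.2, -0.1, -0.9]
opening: 0.698
grip_force: 30.0
```

>>> carry_out([
  [0,0,-0.02,0],
  [0,0,-0.02,0],
  [0,0,-0.02,0],
  [0,0,-0.02,0],
  [0,0,0,0],
])

```text
t: 12.75
eef_pos: [459.5, -138.0, 86.1]
tcp_rot: [3.142, 0.0, 0.32]
ft_force: [-0.8, 0.5, -1.4]
opening: 0.701
grip_force: 30.0
```

>>> carry_out([
  [0,0,-0.02,0],
  [0,0,-0.02,0],
  [0,0,-0.02,0],
  [0,0,-0.02,0],
  [0,0,0,0],
])

```text
t: 13.25
eef_pos: [459.8, -138.1, 82.3]
tcp_rot: [3.141, -0.001, 0.32]
ft_force: [0.4, 0.1, 1.5]
opening: 0.701
grip_force: 30.0
```

>>> carry_out([
  [0,0,-0.02,0],
  [0,0,-0.02,0],
  [0,0,0,0],
  [0,0,0,0],
  [0,0,0,0],
])

```text
t: 13.75
eef_pos: [459.9, -138.0, 81.2]
tcp_rot: [3.141, -0.001, 0.32]
ft_force: [-2.2, 2.9, 17.6]
opening: 0.698
grip_force: 30.0
```

Contact at the expected home height. I release.

>>> carry_out([
  [0,0,0,0],
  [0,0,0,0],
  [0,0,0,0],
  [0,0,0,0],
  [0,0,0,0],
], fingers=-1)

```text
t: 14.25
eef_pos: [459.4, -138.0, 80.0]
tcp_rot: [-3.141, 0.0, 0.32]
ft_force: [-0.9, 0.3, -0.0]
opening: 0.989
grip_force: 0.0
```

>>> carry_out([
  [0,0,0.1,0],
  [0,0,0.3,0],
  [0,0,0.5,0],
  [0,0,0.8,0],
  [0,0,0.8,0],
])

```text
t: 14.75
eef_pos: [459.1, -137.9, 206.6]
tcp_rot: [-3.141, 0.001, 0.32]
ft_force: [0.4, -0.7, -0.2]
opening: 0.999
grip_force: 0.0
```

>>> carry_out([
  [-0.15,0,0.7,0],
  [-0.15,0,0.2,0],
  [-0.15,0,0,0],
  [0,0,0,0],
  [0,0,0,0],
])

```text
t: 15.25
eef_pos: [436.6, -137.9, 249.0]
tcp_rot: [-3.14, 0.001, 0.319]
ft_force: [-0.5, 0.2, -0.3]
opening: 1.002
grip_force: 0.0
```

```bash
python3 - <<'E'
from h import *
b=snap('wrist','w8.png');a=snap('scene','s8.png');s=env.state();print(s['eef_pos'],s['opening'],s['t'])
cv2.imwrite('pics/c8.png',np.hstack([cv2.resize(a[170:250,240:340],(375,300),interpolation=2),b[90:390,130:510]])[:,:,::-1])
E
```

```text
[ 436.93706899 -137.97727373  249.09955482] 0.9990229707273753 15.35
```

View pics/c8.png

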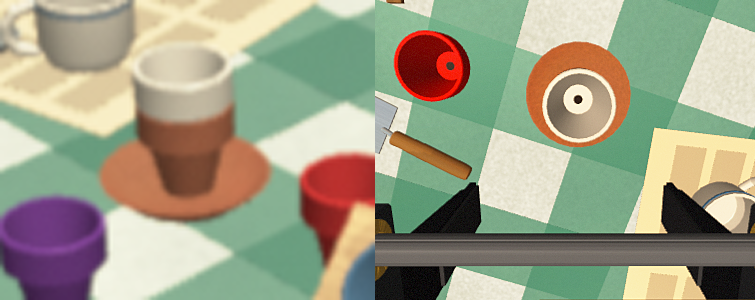

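The picture confirms that cream sits fully home and straight in the clay pot, about 26 mm of band showing, with its drain hole at wrist px (333,189). Next is the blue pot with the same procedure.

```bash
python3 - <<'E'
from h import *
np.set_printoptions(precision=1,suppress=True)
b=cv2.imread('pics/w8.png')[:,:,::-1].copy();cal=env.calibration('wrist')
g=(b.max(2)<75).astype(np.uint8);k=np.zeros_like(g);k[180:199,323:343]=1;g*=k
n,_,st,c=cv2.connectedComponentsWithStats(g);i=max(range(1,n),key=lambda i:st[i][4]);print('cream hole',st[i],atz(cal,*c[i],35))
E
```

```text
cream hole [330 186   7   8  48] [ 467.9 -135.3   35. ]
```

>>> carry_out([
  [0.24,0.6,0,0],
  [0.24,0.6,0,0],
  [0.24,0.6,0,0],
  [0.24,0.6,0,0],
  [0.24,0.6,0,0],
])

```text
t: 15.85
eef_pos: [497.4, 13.3, 249.3]
tcp_rot: [-3.141, 0.001, 0.32]
ft_force: [0.5, -0.1, -0.5]
opening: 0.998
grip_force: 0.0
```

>>> carry_out([
  [0.25,0.6,0,0],
  [0.25,0.6,0,0],
  [0.25,0.6,0,0],
  [0.24,0.6,0,0],
  [0.24,0.52,0,0],
])

```text
t: 16.35
eef_pos: [558.9, 159.7, 249.0]
tcp_rot: [-3.141, 0.002, 0.32]
ft_force: [0.9, -1.2, -0.4]
opening: 1.0
grip_force: 0.0
```

>>> carry_out([
  [0,0,-0.3,0],
  [0,0,-0.5,0],
  [0,0,-0.5,0],
  [0,0,-0.5,0],
  [0,0,-0.2,0],
])

```text
t: 16.85
eef_pos: [557.6, 157.9, 147.2]
tcp_rot: [-3.141, 0.004, 0.32]
ft_force: [0.0, -0.1, 0.6]
opening: 1.002
grip_force: 0.0
```

>>> carry_out([
  [0.01,0,-0.4,0],
  [0.01,0,-0.4,0],
  [0,0,-0.25,0],
  [0,0,-0.12,0],
  [0,0,0,0],
])

```text
t: 17.35
eef_pos: [559.5, 158.0, 91.2]
tcp_rot: [-3.142, 0.001, 0.32]
ft_force: [-0.5, 0.0, 0.2]
opening: 1.0
grip_force: 0.0
```

>>> carry_out([
  [0,0,-0.06,0],
  [0,0,-0.06,0],
  [0,0,0,0],
  [0,0,0,0],
  [0,0,0,0],
])

```text
t: 17.85
eef_pos: [559.6, 158.0, 85.9]
tcp_rot: [3.141, -0.0, 0.32]
ft_force: [0.4, -0.0, 0.1]
opening: 1.0
grip_force: 0.0
```

>>> carry_out([
  [0,0,0,0],
  [0,0,0,0],
  [0,0,0,0],
  [0,0,0,0],
  [0,0,0,0],
], fingers=1)

```text
t: 18.35
eef_pos: [559.5, 158.0, 85.7]
tcp_rot: [3.141, -0.0, 0.32]
ft_force: [0.2, 0.3, -0.2]
opening: 0.699
grip_force: 30.0
```

>>> carry_out([
  [0,0,0.08,0],
  [0,0,0.08,0],
  [0,0,0.08,0],
  [0,0,0.08,0],
  [0,0,0.08,0],
])

```text
t: 18.85
eef_pos: [560.0, 158.1, 105.9]
tcp_rot: [3.141, -0.001, 0.32]
ft_force: [3.6, 1.1, -7.2]
opening: 0.7
grip_force: 30.0
```

>>> carry_out([
  [0,0,0.08,0],
  [0,0,0.08,0],
  [0,0,0.08,0],
  [0,0,0.08,0],
  [0,0,0.08,0],
])

```text
t: 19.35
eef_pos: [559.5, 158.0, 126.1]
tcp_rot: [3.141, -0.0, 0.32]
ft_force: [4.0, 1.0, -5.4]
opening: 0.702
grip_force: 30.0
```

>>> carry_out([
  [-0.04,-0.012,0,0],
  [-0.04,-0.012,0,0],
  [-0.04,-0.012,0,0],
  [-0.04,-0.012,0,0],
  [-0.04,-0.012,0,0],
])

```text
t: 19.85
eef_pos: [553.1, 155.7, 128.2]
tcp_rot: [3.14, -0.01, 0.32]
ft_force: [12.7, 4.6, 6.9]
opening: 0.7
grip_force: 30.0
```

>>> carry_out([
  [-0.04,-0.012,0.02,0],
  [-0.04,-0.012,0.02,0],
  [-0.04,-0.012,0.02,0],
  [-0.04,-0.012,0.02,0],
  [0,0,0,0],
])

```text
t: 20.35
eef_pos: [543.9, 152.8, 131.8]
tcp_rot: [3.14, -0.007, 0.32]
ft_force: [9.4, 1.5, 5.6]
opening: 0.698
grip_force: 30.0
```

```bash
python3 - <<'E'
from h import *
meas('w9.png',k='blue',r=(240,312))
b=cv2.imread('pics/w9.png');print(cv2.cvtColor(b[215:315:8,326:327],cv2.COLOR_BGR2HSV)[:,0].tolist())
E
```

```text
Traceback (most recent call last):
  File "h.py", line 63, in meas
    n,_,st,c=cv2.connectedComponentsWithStats(g);i=max(range(1,n),key=lambda i:st[i][4]);print(st[i],c[i].round(1))
                                                   ~~~^^^^^^^^^^^^^^^^^^^^^^^^^^^^^^^^^^
ValueError: max() iterable argument is empty
```

```bash
python3 - <<'E'
from h import *
b=cv2.imread('pics/w9.png')[:,:,::-1];print(b[205:318:4,326].tolist());s=b.max(2)[235:312,306:348];print(s.min(),np.argwhere(s==s.min())[:3]+[235,306])
E
```

```text
[[241, 192, 107], [236, 184, 102], [220, 163, 92], [237, 187, 103], [108, 118, 138], [85, 146, 200], [67, 107, 140], [55, 84, 104], [60, 88, 108], [59, 88, 108], [60, 90, 109], [83, 147, 197], [89, 148, 200], [86, 149, 197], [87, 146, 196], [71, 76, 97], [63, 44, 34], [65, 46, 34], [64, 43, 35], [90, 151, 203], [90, 146, 195], [87, 148, 195], [88, 154, 200], [48, 75, 90], [50, 78, 92], [52, 73, 91], [50, 73, 90], [50, 76, 94], [54, 74, 93]]
55 [[279 325]]
```

```bash
sed -i "s/g=((b.max(2)<(60 if k=='cream' else 45))\*1).astype(np.uint8);m=/g=((b.max(2)<60) if k=='cream' else (b[...,0].astype(int)>b[...,2])).astype(np.uint8);m=/; s/(h>95)&(h<118)&(s>90)/(h>94)\&(h<118)\&(s>80)/" h.py
python3 - <<'E'
from h import *
meas('w10.png',k='blue',r=(240,312))
E
```

```text
[319 266  14  14 159] [325.5 272.3]
lean 10.5 foot dx -7.2 z -52.8 dy 0.4; mouth dx 5.1 z 14.1 rms 0.4228049042192832 244 [255. 222.] [396. 314.]
```

>>> carry_out([
  [-0.04,-0.012,0.02,0],
  [-0.04,-0.012,0.02,0],
  [-0.04,-0.012,0.02,0],
  [-0.03,-0.01,0.02,0],
  [0,0,0,0],
])

```text
t: 21.05
eef_pos: [535.2, 150.2, 135.0]
tcp_rot: [3.14, -0.004, 0.32]
ft_force: [5.9, -0.6, 0.9]
opening: 0.703
grip_force: 30.0
```

```bash
python3 - <<'E'
from h import *
meas('w11.png',k='blue',r=(230,300))
E
```

```text
[319 250  14  14 156] [325.7 256.4]
lean 4.2 foot dx 3.8 z -53.4 dy 0.4; mouth dx 8.8 z 14.4 rms 1.4015073291817186 256 [254. 213.] [397. 314.]
```

>>> carry_out([
  [-0.03,-0.01,0.01,0],
  [-0.03,-0.01,0.01,0],
  [-0.02,-0.005,0.01,0],
  [0,0,0,0],
  [0,0,0,0],
])

```text
t: 21.65
eef_pos: [531.0, 148.8, 136.2]
tcp_rot: [3.141, -0.003, 0.32]
ft_force: [5.5, -1.7, -0.2]
opening: 0.699
grip_force: 30.0
```

```bash
python3 - <<'E'
from h import *
meas('w12.png',k='blue',r=(225,300))
E
```

```text
[319 243  15  14 159] [325.8 249.1]
lean 1.4 foot dx 9.0 z -53.3 dy 0.4; mouth dx 10.6 z 14.7 rms 1.9620268173856767 264 [254. 209.] [397. 314.]
```

>>> carry_out([
  [0,0,0.1,0],
  [0,0,0.25,0],
  [0,0,0.4,0],
  [0,0,0.4,0],
  [0,0,0.4,0],
])

```text
t: 22.25
eef_pos: [529.0, 148.9, 214.2]
tcp_rot: [-3.142, 0.002, 0.32]
ft_force: [0.4, 0.3, -1.4]
opening: 0.696
grip_force: 30.0
```

>>> carry_out([
  [0,0,0.3,0],
  [-0.05,-0.2,0.3,0],
  [-0.15,-0.4,0.3,0],
  [-0.2,-0.6,0.1,0],
  [-0.2,-0.6,0,0],
])

```text
t: 22.75
eef_pos: [498.9, 58.4, 264.3]
tcp_rot: [3.141, -0.0, 0.321]
ft_force: [0.4, -0.8, -1.0]
opening: 0.699
grip_force: 30.0
```

>>> carry_out([
  [-0.2,-0.6,0,0],
  [-0.2,-0.6,0,0],
  [-0.2,-0.6,0,0],
  [-0.2,-0.6,0,0],
  [-0.2,-0.5,0,0],
])

```text
t: 23.25
eef_pos: [448.5, -87.0, 263.5]
tcp_rot: [-3.141, 0.001, 0.32]
ft_force: [0.2, 0.3, -1.7]
opening: 0.698
grip_force: 30.0
```

```bash
python3 - <<'E'
from h import *
env.read_camera('wrist');meas('w13.png',k='blue',r=(225,300));print(env.state()['eef_pos'])
E
```

```text
[319 244  15  14 158] [325.8 250.4]
lean 2.2 foot dx 8.0 z -52.9 dy 0.3; mouth dx 10.6 z 15.1 rms 1.8109681856349082 264 [254. 210.] [398. 314.]
[448.93342228 -86.67091291 263.36833131]
```

>>> carry_out([
  [0.04,-0.2,0,0],
  [0.04,-0.2,-0.2,0],
  [0.04,-0.2,-0.3,0],
  [0.04,-0.2,-0.4,0],
  [0.04,-0.2,-0.4,0],
])

```text
t: 23.9
eef_pos: [460.2, -136.3, 196.4]
tcp_rot: [-3.141, 0.0, 0.321]
ft_force: [0.3, -0.1, -1.5]
opening: 0.703
grip_force: 30.0
```

>>> carry_out([
  [0,0,-0.3,0],
  [0,0,-0.3,0],
  [0,0,-0.1,0],
  [0,0,0,0],
  [0,0,0,0],
])

```text
t: 24.4
eef_pos: [460.3, -136.0, 162.9]
tcp_rot: [3.141, -0.0, 0.32]
ft_force: [-0.9, 0.2, -0.7]
opening: 0.697
grip_force: 30.0
```

>>> carry_out([
  [-0.02,-0.04,-0.1,0],
  [0,0,-0.2,0],
  [0,0,-0.2,0],
  [0,0,-0.15,0],
  [0,0,0,0],
])

```text
t: 24.9
eef_pos: [458.5, -137.8, 128.9]
tcp_rot: [-3.14, 0.002, 0.32]
ft_force: [-0.0, 0.7, -0.9]
opening: 0.7
grip_force: 30.0
```

>>> carry_out([
  [0,0,-0.08,0],
  [0,0,-0.08,0],
  [0,0,-0.06,0],
  [0,0,-0.03,0],
  [0,0,0,0],
])

```text
t: 25.4
eef_pos: [459.0, -137.9, 117.5]
tcp_rot: [-3.142, 0.0, 0.32]
ft_force: [-0.4, -0.1, -0.7]
opening: 0.697
grip_force: 30.0
```

>>> carry_out([
  [0,0,-0.02,0],
  [0,0,-0.02,0],
  [0,0,-0.02,0],
  [0,0,-0.02,0],
  [0,0,0,0],
])

```text
t: 25.9
eef_pos: [459.0, -138.0, 113.6]
tcp_rot: [3.142, 0.0, 0.32]
ft_force: [0.8, -0.7, -1.3]
opening: 0.692
grip_force: 30.0
```

>>> carry_out([
  [0,0,-0.02,0],
  [0,0,-0.02,0],
  [0,0,0,0],
  [0,0,0,0],
  [0,0,0,0],
])

```text
t: 26.4
eef_pos: [459.0, -138.0, 111.7]
tcp_rot: [3.142, -0.0, 0.32]
ft_force: [0.1, -0.0, -1.7]
opening: 0.7
grip_force: 30.0
```

>>> carry_out([
  [0,0,-0.02,0],
  [0,0,-0.02,0],
  [0,0,0,0],
  [0,0,0,0],
  [0,0,0,0],
])

```text
t: 26.9
eef_pos: [459.0, -138.0, 109.7]
tcp_rot: [3.141, 0.0, 0.32]
ft_force: [-0.1, -0.3, -2.0]
opening: 0.697
grip_force: 30.0
```

>>> carry_out([
  [0,0,-0.02,0],
  [0,0,-0.01,0],
  [0,0,0,0],
  [0,0,0,0],
  [0,0,0,0],
])

```text
t: 27.4
eef_pos: [459.0, -138.0, 108.2]
tcp_rot: [3.141, -0.0, 0.32]
ft_force: [0.2, -0.1, -0.7]
opening: 0.697
grip_force: 30.0
```

>>> carry_out([
  [0,0,-0.02,0],
  [0,0,-0.01,0],
  [0,0,0,0],
  [0,0,0,0],
  [0,0,0,0],
])

```text
t: 27.9
eef_pos: [459.2, -138.0, 107.8]
tcp_rot: [3.141, -0.001, 0.32]
ft_force: [-3.5, 2.3, 18.2]
opening: 0.701
grip_force: 30.0
```

Firm contact at home height again (18 N). I release, retract and check.

>>> carry_out([
  [0,0,0,0],
  [0,0,0,0],
  [0,0,0,0],
  [0,0,0,0],
  [0,0,0,0],
], fingers=-1)

```text
t: 28.4
eef_pos: [459.0, -138.0, 106.6]
tcp_rot: [-3.142, 0.0, 0.32]
ft_force: [1.0, -0.2, -0.6]
opening: 0.99
grip_force: 0.0
```

>>> carry_out([
  [0,0,0.1,0],
  [0,0,0.3,0],
  [0,0,0.5,0],
  [0,0,0.8,0],
  [0,0,0.8,0],
])

```text
t: 28.9
eef_pos: [458.6, -137.8, 233.2]
tcp_rot: [-3.141, 0.001, 0.32]
ft_force: [0.5, -1.2, -0.3]
opening: 1.001
grip_force: 0.0
```

>>> carry_out([
  [-0.15,0,0.3,0],
  [-0.15,0,0,0],
  [-0.15,0,0,0],
  [0,0,0,0],
  [0,0,0,0],
])

```text
t: 29.4
eef_pos: [436.2, -137.9, 245.8]
tcp_rot: [-3.14, 0.001, 0.319]
ft_force: [0.0, 0.5, -0.1]
opening: 0.999
grip_force: 0.0
```

```bash
python3 - <<'E'
from h import *
b=snap('wrist','w14.png');a=snap('scene','s14.png');s=env.state();print(s['eef_pos'],s['opening'],s['ft_force'],s['t'])
cv2.imwrite('pics/c14.png',np.hstack([cv2.resize(a[155:251,230:350],(375,300),interpolation=2),b[90:390,130:510]])[:,:,::-1])
E
```

```text
[ 436.53851341 -137.98304424  245.98112795] 1.0028183892042468 [-0.8423163  -0.47147996 -0.30509466] 29.5
```

View pics/c14.png

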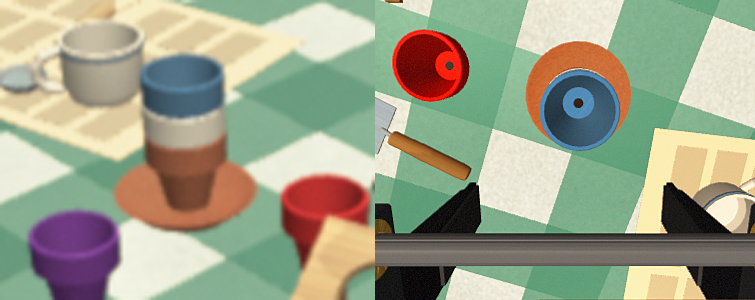

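The scene crop shows blue, cream and clay stacked straight with equal bands, and the saucer has not moved. The blue drain hole is at about wrist px (333,193).

```bash
python3 - <<'E'
from h import *
b=cv2.imread('pics/w14.png')[:,:,::-1].astype(int);cal=env.calibration('wrist')
g=(b[...,0]>b[...,2]).astype(np.uint8);k=np.zeros_like(g);k[184:202,324:343]=1;g*=k
n,_,st,c=cv2.connectedComponentsWithStats(g);i=max(range(1,n),key=lambda i:st[i][4]);p=atz(cal,*c[i],61);print(st[i],p)
if np.hypot(p[0]-467.9,p[1]+135.3)<4: print(env.job_done())
E
```

```text
[329 189   9   9  63] [ 467.02449099 -135.11783391   61.        ]
the job is handed in; nothing more can be done
None
```

The cream pot is nested in the terracotta pot and the blue pot in the cream one, the stack looks straight and upright in the saucer in the last picture, and the job was handed in after about 30 s of the 58 s; no verdict was returned.

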